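# Latch the parts tumbler and start it

## Task

Make the parts tumbler safe and start it: fold the hasp on its front edge over the staple until it lies down flat on the lid, and only then press the large start button on the sloping push-button station fully down, hold it for a moment and let it spring back out. Do not press the small button beside it, and leave the jar, screwdriver, spanner and pliers lying about where they are.

Things in the scene. Friction and masses are not known exactly. Their poses are not given: they have to be found in the camera images.
- tumbler: bench parts tumbler: green steel case on rubber feet, grey lid already down, 200 mm deep (x) by 240 mm wide (y), lid top 120 mm above the bench. Origin at the centre of its footprint on the bench, z up; its front (-x) faces the robot. Fixed. It stands left or right of the push-button station
- staple (a point): foot of the steel staple on the tumbler's lid (tumbler x = -42 mm, y = 0, z = 120 mm): a U of 7 mm bar, 29 mm wide in y, standing 28 mm above the lid
- hasp_hinge (a point): point on the hinge axis of the hasp, middle of its width, at the tumbler's front upper edge (tumbler x = -112 mm, y = 0, z = 122.5 mm); axes parallel to the tumbler's; the hinge axis is y
- hasp (a joint): angle (rad) of the hasp: a flat steel leaf 125 mm long, 50 mm wide, 4 mm thick, slotted for the staple 70 mm from the hinge. 0 = closed, flat on the lid, pointing to tumbler +x; pi/2 = straight up; more = leaning out to the robot (stop at 2.3). The hinge is stiff: it stays where it is left; about 2 N at its end moves it
- hasp_end (a point): point on the hasp's outer face (upper face when closed), 105 mm from the hinge, middle of its width: a good place to push, clear of the staple. Turns with the hasp; x points along the leaf away from the hinge, z out of the outer face
- console: fixed push-button station: grey box 150 x 210 x 55 mm on a dark stand; its face slopes 30 degrees from level, looking to its own -x and up (turned side-on: roughly to world -y). Origin at the centre of its footprint on the bench, z up. A steel hood plate stands square to the face, 54 mm up-slope of the start button's axis, and reaches 61 mm past that button's top: approach square to the face
- start_top (a point): centre of the top of the start button: the large black push button, 60 mm across, its top 24 mm out from the face. z points out of the face along the button's axis (30 degrees from vertical), y across the face
- start (a joint): how far the start button is pressed (m): 0 = out, 0.008 = fully down. About 6 N holds it down, a spring returns it
- jog_top (a point): centre of the top of the jog button: the small black push button, 26 mm across, on the same face 100 mm from the start button towards console -y (right of it, facing the face); not to be pressed
- jog (a joint): how far the jog button is pressed (m): 0 = out, 0.006 = fully down
- jar: bystander: glass jar with a steel cap, 48 mm across, 85 mm tall, between the tumbler and the station; origin at the centre of its underside
- driver: bystander: screwdriver, 200 mm long, lying on the bench on the robot's side; lies along its x
- spanner: bystander: open-ended spanner, 200 mm long, lying on the bench to the right; lies along its x
- pliers: bystander: pliers with red handles, 210 mm long, lying on the bench to the left; lie along their x

How it is judged:
By the outcome, as a careful person would: the job done as asked, in the order asked, and still so for the second after the job is handed in, with the robot touching nothing.
It also fails if it takes over 48 s, if anything falls off the work surface, if the arm or the gripper's body presses on something with over 40 N, if the wrist force passes 120 N, or if a joint passes its speed limit or range.

## Robot

A 6-joint arm with a two-finger parallel gripper is mounted at the origin on the work surface. World frame = base frame: x ahead of the robot, y to its left, z up, the work surface at z = 0. Lengths are in mm, angles in rad, forces in N, time in s.
With the tool pointing down it reaches from about 350 to 775 mm from the base axis. Payload 7.3 kg.
Tool frame: the origin (TCP) lies at the centre of the arm's flange, where the gripper is bolted on; the fingertips stand 178 mm ahead of it and the grasp point (between the pads) lies 159 mm ahead of it; z points along the fingers, y is the line along which they close (so a half turn about z gives the same grasp; the last joint's range is limited). The gripper opens to 92 mm and grips with 3 to 60 N. Pads are 19 mm wide; open, the fingers measure 130 mm over their backs; the gripper's body (75 mm by 190 mm) begins 47 mm behind the grasp point.
Start: joints at [-1.326, 0.342, 1.524, -0, 1.275, -0.146], TCP at [200.007, -485.412, 404.741] pointing down, gripper open.
Joint ranges: [-2.53, 2.53], [-0.77, 2.02], [0.04, 2.7], [-1, 4.14], [0.28, 2.66], [-3.11, 3.11]. Speed limits (rad/s): [2.57, 2.57, 3.14, 3.14, 3.14, 3.14].

## Interface

Orientations are given as [roll, pitch, yaw] about the fixed x, y, z axes, in that order (R = Rz(yaw) Ry(pitch) Rx(roll)).
In Python, from plant import * gives the robot as it stands. The module is installed in compiled form; this text tells all that it offers.
- The arm moves only by the shell command python3 -m inch 'ROWS'. ROWS is JSON, a list of rows, each a list of 5 numbers: the shift along the tool's x, y, z in m, then the turn about the tool's z in rad, then the opening, from 0 (shut) to 1 (fully open). In form: [[tx, ty, tz, spin, claw], ...]. A call has 1 to 8 rows; each row is the pose to reach, as a shift and turn from the pose commanded when the call began, along the tool's axes at that moment; what a row does not reach only later rows make up. A row lasts 1/12 s, in which the tool goes at most 41.7 mm and 7.16 degrees, less where a joint would pass 70% of its speed; a pose out of reach is approached as far as the arm can. A call with a gripper value outside its range is refused whole. The fingers move at their own pace and stop on an object; the grip force is fixed at half the most. Time passes only in rows, so rows that repeat a pose let the fingers close. It gives the time, the measured TCP pose, the force, the opening and the grip force at its end, in the units of the state.
- get_obs(): the state, without advancing time (a new reading comes with each control period).
- capture(name): name is "scene" or "top"; returns a dict with "color" (400x640x3 uint8, red, green, blue), "intrinsics" (3x3 intrinsics, pixels), "pose" (4x4, takes a point from camera to world coordinates). Camera axes: x right, y down, z forward; pixel columns grow to the right and rows downward; lengths in mm; the calibration is good to about 2 mm. A picture is of the moment at which its call begins. There is no depth.
- close_job(): hands the job in; it is judged then, once.
Trained networks look in a picture, given as the dict that the camera call returned (one of the last four; its "shot" number tells which), for a name from the list of things; names that differ only in an ending like _2 or _b are one class to them, and where a whole thing is asked for, a point or a joint stands for the part that bears it (a point fixed in the world has none). Each returns a list of dicts, best first, with "conf" (0 to 1); they miss things now and then, are a little off and sometimes report something else, mostly with a low value. They report only what shows in the picture. A call takes as long as a camera call.
- look_for(picture, target): "rect" ([centre column, centre row, width, height] in pixels, round what is visible of it).
- trace(picture, target): "pixels" (400x640 bool, what is visible of it) and "rect" ([centre column, centre row, width, height] in pixels, round what is visible of it).
- tip_of(picture, target): "centre" ([column, row] in pixels: a listed point, or the origin of a listed thing).
The state is a dict: "time": time; "joint_positions": joint angles; "dq": joint speeds; "tau": joint torques, N m; "tool_pos": TCP position; "tcp_rot": TCP orientation; "contact_force": force on the tool from outside, world axes, zero at the start; "moment": the same for the moment, N m; "grip_width": finger opening in mm; "finger_force": force on a finger pad.
Only numpy, scipy, OpenCV 4.12 (cv2) and the standard library are available. Lean on these libraries where they do the work, as an engineer would, in place of code of your own. Each camera call takes 0.05 s, during which the arm holds its last target. There are 200 camera calls.

## Working session

There is one attempt and no reset: what is moved stays moved. The work goes in short steps, Python scripts to look and compute and a shell command to move; the robot and the scene stay as the last step left them, time stands still between calls to the robot, and variables do not carry over. Pictures are saved under pics/ and viewed, at most 10 in all, crops included, and the job is handed in when it is done.

```bash
mkdir -p pics
cat > h.py <<'E'
from plant import *
import numpy as np, cv2
from scipy.spatial.transform import Rotation as R
def ray(p,uv):
    K=np.array(p["intrinsics"]);T=np.array(p["pose"]);d=T[:3,:3]@np.linalg.inv(K)@np.array([uv[0],uv[1],1.]);return T[:3,3],d/np.linalg.norm(d)
def tri(rs):
    A=sum(np.eye(3)-np.outer(d,d) for o,d in rs);b=sum((np.eye(3)-np.outer(d,d))@o for o,d in rs);x=np.linalg.solve(A,b)
    return x,[np.linalg.norm(np.cross(x-o,d)) for o,d in rs]
def proj(p,X):
    T=np.linalg.inv(np.array(p["pose"]));c=T[:3,:3]@np.array(X)+T[:3,3];u=np.array(p["intrinsics"])@c;return u[:2]/u[2]
def save(p,n): cv2.imwrite("pics/"+n+".png",p["color"][:,:,::-1])
E
python3 - <<'E'
from h import *
np.set_printoptions(precision=1,suppress=True)
s=capture("scene");t=capture("top");save(s,"s1");save(t,"t1")
img=np.vstack([s["color"],t["color"]])
for n in ["staple","hasp_hinge","hasp_end","start_top","jog_top","tumbler","console","jar","driver","spanner","pliers"]:
    a=tip_of(s,n);b=tip_of(t,n)
    for q in (a,b): print(n,[(np.round(k["centre"]),round(k["conf"],2)) for k in q[:2]],end=" ")
    if a and b: print(*tri([ray(s,a[0]["centre"]),ray(t,b[0]["centre"])]))
    else: print()
print(s["pose"],t["pose"]);print({k:v for k,v in get_obs().items()})
E
```

```text
staple [(array([250., 239.]), 0.94)] staple [(array([387., 180.]), 0.91), (array([392., 195.]), 0.53)] [ 589.7 -220.7  121.1] [np.float64(2.83565526245963), np.float64(2.83565526245968)]
hasp_hinge [] hasp_hinge [(array([392., 197.]), 0.96), (array([271., 172.]), 0.71)] 
hasp_end [(array([225., 196.]), 0.72)] hasp_end [(array([401., 210.]), 0.66)] [ 479.3 -248.3  211. ] [np.float64(4.935890823075001), np.float64(4.935890823074953)]
start_top [(array([382., 194.]), 0.72)] start_top [(array([267., 174.]), 0.55)] [618.9 196.8 151.3] [np.float64(1.4402566813734003), np.float64(1.4402566813734108)]
jog_top [(array([415., 200.]), 0.5), (array([164., 236.]), 0.49)] jog_top [(array([242., 162.]), 0.6)] [669.  288.  131.7] [np.float64(2.175299897550614), np.float64(2.175299897550588)]
tumbler [(array([268., 267.]), 0.66)] tumbler [(array([374., 173.]), 0.62)] [ 634.9 -192.3   -3.5] [np.float64(1.3178839131186213), np.float64(1.3178839131186044)]
console [(array([390., 216.]), 0.91), (array([164., 239.]), 0.7)] console [(array([259., 182.]), 0.79)] [617.4 248.7 -13.1] [np.float64(0.65849627511
[... 677 characters left out ...]
at64(7.53746758512189), np.float64(7.537467585121893)]
[[   0.4    0.8   -0.5 1231.7]
 [   0.9   -0.3    0.2 -251.5]
 [  -0.    -0.6   -0.8 1216.3]
 [   0.     0.     0.     1. ]] [[  -0.    -1.     0.1  375.8]
 [  -1.     0.     0.    -6.9]
 [  -0.    -0.1   -1.  1730.8]
 [   0.     0.     0.     1. ]]
{'time': 1.2, 'joint_positions': array([-1.3,  0.3,  1.5,  0. ,  1.3, -0.1]), 'dq': array([-0.,  0., -0., -0.,  0., -0.]), 'tau': array([ -0. , -43.1, -24.4,   0.1,   0. ,   0. ]), 'tool_pos': array([ 200. , -485.4,  404.7]), 'tcp_rot': array([ 3.1, -0. ,  0.4]), 'contact_force': array([ 0.2,  0.8, -0.5]), 'moment': array([0.1, 0. , 0. ]), 'finger_force': 0.0, 'grip_width': 91.80665738936972}
```

View pics/s1.png

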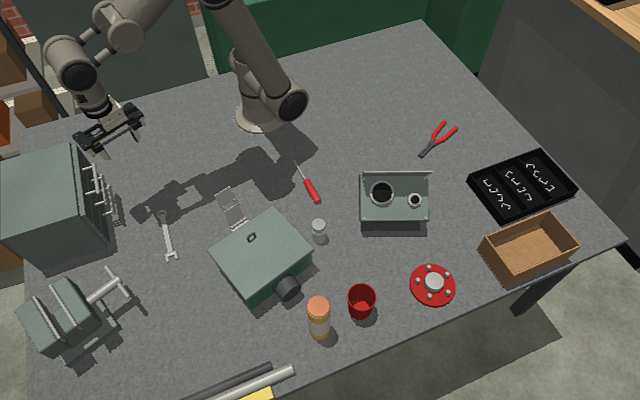

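View pics/t1.png

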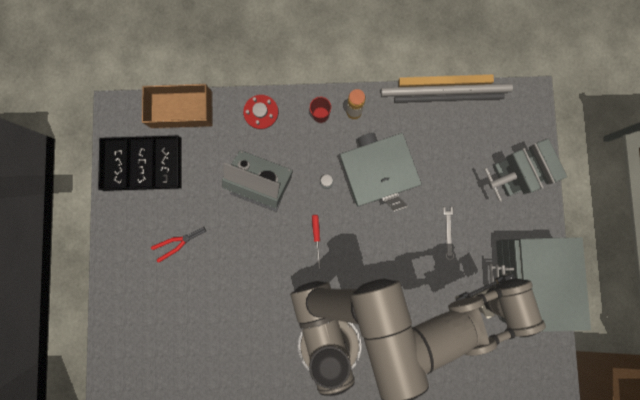

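The scene view shows the tumbler at about (260,255) with its hasp raised at (230,207). It also shows the station at (395,200), with the large button at (382,193) and the small one at (414,200). The top view has the tumbler at (380,170) and the station at (257,180), with the hood on the robot's side. The jar and driver detections were wrong, but I don't need them. Next I'll fit models of both things to the detected points.

Run:
```python
from h import *
from scipy.optimize import least_squares
np.set_printoptions(precision=1,suppress=True)
s=capture("scene");t=capture("top")
print(s["intrinsics"][0][0],t["intrinsics"][0][0])
def pts(names):
    o=[]
    for n in names:
        for p in (s,t):
            q=tip_of(p,n)
            if q and q[0]["conf"]>.5: o.append((n,p,np.array(q[0]["centre"])))
    return o
def Tm(v): 
    x,y,yaw,th=v;r=R.from_euler('z',yaw);e=np.array([-112+105*np.cos(th)-2*np.sin(th),0,122.5+105*np.sin(th)+2*np.cos(th)])
    f=lambda a:r.apply(a)+[x,y,0]
    return dict(staple=f([-42,0,120]),hasp_hinge=f([-112,0,122.5]),hasp_end=f(e),tumbler=f([0,0,0]))
o=pts(["staple","hasp_hinge","hasp_end","tumbler"])
F=lambda v:np.concatenate([proj(p,Tm(v)[n])-c for n,p,c in o])
k=least_squares(F,[630,-210,.26,2.1],loss='soft_l1',x_scale=[10,10,.1,.1]);print("tumbler",k.x[:2],k.x[2:].round(3),Tm(k.x))
print([(n,r) for (n,_,_),r in zip(o,F(k.x).reshape(-1,2))])
def C(v):
    x,y,z,yaw,dj=v;r=R.from_euler('zy',[yaw,-np.pi/6]) # face normal = -x,up
    return dict(start_top=np.array([x,y,z]),jog_top=np.array([x,y,z])+r.apply([0,-100,dj]))
o2=pts(["start_top","jog_top"])
F2=lambda v:np.concatenate([np.concatenate([proj(p,C(v)[n])-c for n,p,c in o2]),[(v[4]+5)/10]])
k=least_squares(F2,[619,197,150,2.6,-5],loss='soft_l1',x_scale=[10,10,10,.1,10]);print("console",k.x,k.x[3].round(3),C(k.x),F2(k.x))
b=np.hstack([cv2.resize(s["color"][150:250,340:450],None,fx=3.6,fy=3.6,interpolation=2),cv2.resize(t["color"][135:235,205:315],None,fx=3.6,fy=3.6,interpolation=2)])
cv2.imwrite("pics/c1.png",b[:,:,::-1])
```

```text
428.773523254938 456.19993616148577
tumbler [ 640.6 -201.9] [0.3 2.1] {'staple': array([ 600.1, -212.9,  120. ]), 'hasp_hinge': array([ 532.5, -231.2,  122.5]), 'hasp_end': array([ 482.5, -244.8,  213.9]), 'tumbler': array([ 640.6, -201.9,    0. ])}
[('staple', array([ 0.9, -0. ])), ('staple', array([ 2.3, -5.1])), ('hasp_hinge', array([-0.4,  6. ])), ('hasp_hinge', array([-4. ,  1.4])), ('hasp_end', array([-0.5,  2.3])), ('hasp_end', array([-2. ,  0.4])), ('tumbler', array([-3.7, -0.7])), ('tumbler', array([-0.9,  1. ]))]
console [ 368.2  543.3 -376.5    9.    -2.9] 8.998 {'start_top': array([ 368.2,  543.3, -376.5]), 'jog_top': array([ 405.5,  634.3, -358.3])} [28.5 -0.2  4.6  0.4  0.2]
```

View pics/c1.png

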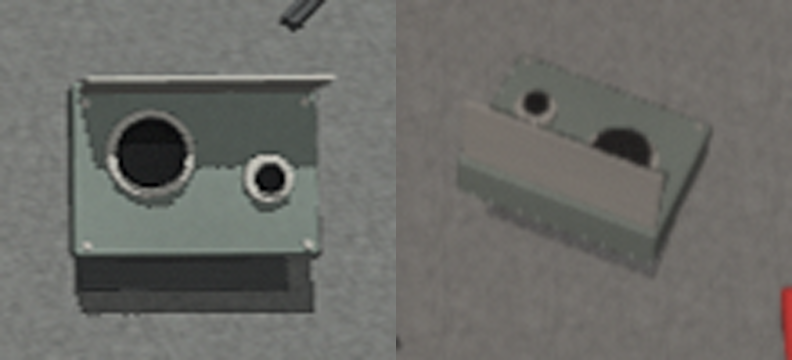

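The close view shows the station's face looking away from the robot, with the hood hiding half of the start button from above. The low edge of the face is visible in both views: scene crop (75,253)-(320,253), top crop (712,127)-(517,57). I'll triangulate it and intersect the scene rays with the face plane.

Run:
```python
from h import *
from scipy.optimize import least_squares
np.set_printoptions(precision=1,suppress=True)
s=capture("scene");t=capture("top")
S=lambda a,b:np.array([340+a/3.6,150+b/3.6])-.5; T=lambda a,b:np.array([205+(a-396)/3.6,135+b/3.6])-.5
A,ea=tri([ray(s,S(75,253)),ray(t,T(712,127))]);B,eb=tri([ray(s,S(320,253)),ray(t,T(517,57))])
print("low corners",A,ea,B,eb,np.linalg.norm(A-B))
J,ej=tri([ray(s,S(270,178)),ray(t,T(537,103))]);print("jog",J,ej)
d=(A-B);yaw=np.arctan2(d[1],d[0])-np.pi/2;print("yaw",np.degrees(yaw))
r=R.from_euler('zy',[yaw,-np.pi/6]);n=r.apply([0,0,1]);M=(A+B)/2;print("n",n,"up",r.apply([1,0,0]))
def hit(uv,h):
    o,dd=ray(s,uv);return o+dd*(((M+n*h-o)@n)/(dd@n))
for nm,uv,h in (("start",S(151,150),24),("jog",S(270,178),20),("jog",S(270,178),14)):
    P=hit(uv,h);print(nm,P,"local",r.inv().apply(P-M),"topproj",proj(t,P))
# hood top edge in both views
H1,e1=tri([ray(s,S(305,84)),ray(t,T(470,102))]);print("hood far corner (jog end)",H1,e1,r.inv().apply(H1-M))
H2,e2=tri([ray(s,S(80,80)),ray(t,T(663,172))]);print("hood start end",H2,e2,r.inv().apply(H2-M))
b=np.hstack([cv2.resize(s["color"][170:310,195:325],None,fx=3,fy=3,interpolation=2),cv2.resize(t["color"][125:225,320:430],None,fx=3.6,fy=4.2,interpolation=2)])
cv2.imwrite("pics/c2.png",b[:,:,::-1])
def Tm(v):
    x,y,yaw,th=v;rr=R.from_euler('z',yaw);f=lambda a:rr.apply(a)+[x,y,0]
    return f([-100,-120,120]),f([-100,120,120]),f([100,120,120]),f([100,-120,120])
for c in Tm([640.6,-201.9,.264,2.08]): 
    u=proj(s,c);w=proj(t,c);print("lid corner in crop",(u-[195,170])*3,[390+(w[0]-320)*3.6,(w[1]-125)*4.2])
```

```text
low corners [643.7 114.4  89.6] [np.float64(0.791337085347141), np.float64(0.791337085347114)] [723.  311.2  81.2] [np.float64(1.1285341217358646), np.float64(1.1285341217359142)] 212.29719010527415
jog [665.8 283.1 134.3] [np.float64(0.5215851772262438), np.float64(0.5215851772263319)]
yaw -201.95354868132296
n [-0.5  0.   0.9] up [-0.8  0.4 -0.5]
start [539.6 249.2  30.1] local [154.7  23.1  24. ] topproj [258.  200.8]
jog [639.1 309.1  82.9] local [ 72.8 -74.5  20. ] topproj [239.1 172.9]
jog [633.9 314.   73. ] local [ 83.4 -75.5  14. ] topproj [238.3 174.8]
hood far corner (jog end) [647.7 319.6 226.1] [np.float64(9.421263300718373), np.float64(9.421263300718248)] [   3.3 -113.8  139.7]
hood start end [577.7 145.4 236.7] [np.float64(3.6648671741432133), np.float64(3.6648671741431764)] [-10.5  68.4 183.9]
lid corner in crop [ 34.2 239.5] [np.float64(752.686692302962), np.float64(244.96886276855568)]
lid corner in crop [240.4 108.5] [np.float64(520.1917613863413), np.float64(327.15014243748465)]
lid corner in crop [360.4 246.5] [np.float64(460.48396826822307), np.float64(103.89341084296677)]
lid corner in crop [146.3 397.5] [np.float64(690.1240820238745), np.float64(23.442270142670008)]
```

View pics/c2.png

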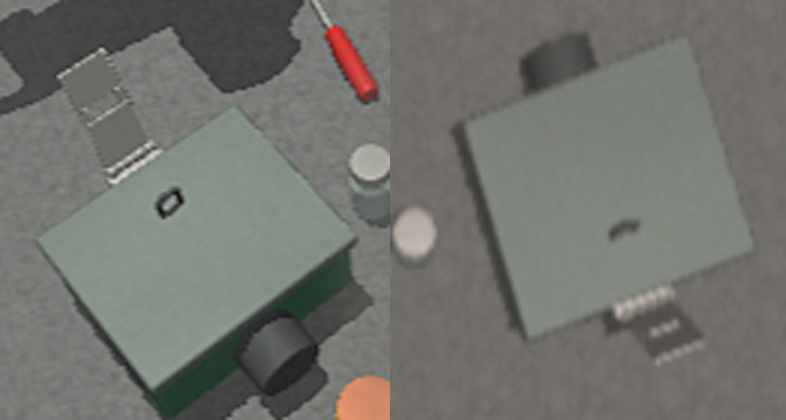

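The crop shows the lid corners in the scene half at (38,243), (235,108), (357,240) and (150,388), with the hasp tip at (60,76)-(102,50). In the top half the hasp tip is at (657,360)-(702,342). The station calculation had an Euler-order slip, so I'll fix that and refit the tumbler from its corners.

Run:
```python
from h import *
from scipy.optimize import least_squares
np.set_printoptions(precision=2,suppress=True)
s=capture("scene");t=capture("top")
S=lambda a,b:np.array([340+a/3.6,150+b/3.6])-.5; T=lambda a,b:np.array([205+(a-396)/3.6,135+b/3.6])-.5
A,_=tri([ray(s,S(75,253)),ray(t,T(712,127))]);B,_=tri([ray(s,S(320,253)),ray(t,T(517,57))])
d=(A-B);yaw=np.arctan2(d[1],d[0])-np.pi/2
J,_=tri([ray(s,S(270,178)),ray(t,T(537,103))])
def mk(v): # x,y,z of start top, yaw, jog height offset, face low-edge local x and y mid
    r=R.from_euler('ZY',[v[3],-np.pi/6]);P=v[:3];f=lambda *a:P+r.apply(a)
    return dict(st=P,jog=f(0,-100,v[4]),A=f(v[5],v[6]+105,-24),B=f(v[5],v[6]-105,-24),h1=f(54,v[6]-105,61),h2=f(54,v[6]+105,61))
o=[("st",s,S(151,150)),("jog",s,S(270,178)),("jog",t,T(537,103)),("A",s,S(75,253)),("A",t,T(712,127)),("B",s,S(320,253)),("B",t,T(517,57))]
F=lambda v:np.concatenate([proj(p,mk(v)[n])-c for n,p,c in o])
k=least_squares(F,[619,197,150,yaw,-5,-75,-40],x_scale=[10,10,10,.1,5,10,10])
print("console",k.x,np.degrees(k.x[3])%360);print(F(k.x).reshape(-1,2))
r=R.from_euler('ZY',[k.x[3],-np.pi/6]);print("n",r.apply([0,0,1]),"down-horizontal",-R.from_euler('z',k.x[3]).apply([1,0,0]))
for h in ("h1","h2"):
  X=mk(k.x)[h];print(h,X,"top crop",(proj(t,X)+.5-[205,135])*3.6+[396,0],"scene crop",(proj(s,X)+.5-[340,150])*3.6)
S2=lambda a,b:np.array([195+a/3,170+b/3])-.5; T2=lambda a,b:np.array([320+(a-390)/3.6,125+b/4.2])-.5
def Tm(v):
    x,y,yw,th=v;rr=R.from_euler('z',yw);f=lambda *a:rr.apply(a)+[x,y,0]
    h=lambda l,w:f(-112+l*np.cos(th),w,122.5+l*np.sin(th))
    return [f(-100,-120,120),f(-100,120,120),f(100,120,120),f(100,-120,120),h(125,-25),h(125,25)]
cs=[S2(38,243),S2(235,108),S2(357,240),S2(150,388),S2(60,76),S2(102,50)];ct=[T2(752,244),T2(527,337),T2(467,122),T2(688,38),T2(702,342),T2(657,360)]
G=lambda v:np.concatenate([proj(s,X)-c for X,c in zip(Tm(v),cs)]+[proj(t,X)-c for X,c in zip(Tm(v),ct)])
q=least_squares(G,[640,-202,.264,2.08],x_scale=[10,10,.1,.1],loss='soft_l1').x;print("tumbler",q);print(G(q).reshape(-1,2).round(1).tolist())
x,y,yw,th=q;R0=R.from_euler('z',yw)
ob=get_obs();print(ob["tool_pos"],ob["tcp_rot"],ob["time"])
w=ob["tcp_rot"][2]
tx=np.array([np.cos(w),np.sin(w)]);ty=np.array([np.sin(w),-np.cos(w)])
for lx in (-240,-150,-80,-7):
    P=(R0.apply([lx,0,0])+[x,y,0])[:2];dd=P-ob["tool_pos"][:2];print(lx,P,"tool shift",dd@tx,dd@ty)
print("spin",w-yw)
```

```text
console [619.47 192.59 145.35  -3.57   2.17 -72.52 -43.92] 155.57828242895323
[[-0.41  3.98]
 [-0.1  -3.4 ]
 [-0.82  0.43]
 [-0.29 -0.76]
 [-0.58  0.88]
 [ 0.42  0.29]
 [ 0.98 -1.43]]
n [ 0.46 -0.21  0.87] down-horizontal [ 0.91 -0.41 -0.  ]
h1 [666.23 334.91 225.18] top crop [463.17  87.18] scene crop [345.4   93.59]
h2 [579.41 143.7  225.18] top crop [669.86 173.11] scene crop [82.61 90.35]
tumbler [ 634.55 -202.02    0.29    1.97]
[[-1.6, -1.1], [0.3, -1.1], [0.8, -0.4], [0.1, 2.0], [-0.6, 0.6], [0.5, -0.2], [1.2, 1.3], [-0.3, 0.5], [-1.7, -1.1], [0.2, -1.9], [1.3, -0.2], [-0.6, 0.3]]
[ 200.   -485.41  404.72] [3.14 0.   0.39] 2.1
-240 [ 404.67 -270.96] tool shift 270.92340830817307 -120.32912220866687
-150 [ 490.87 -245.1 ] tool shift 360.4789453775532 -111.39571411237559
-80 [ 557.92 -225.  ] tool shift 430.13325198707105 -104.44750781526017
-7 [ 627.85 -204.03] tool shift 502.77274316556816 -97.2015212482683
spin 0.09942381130878913
```

```bash
python3 - <<'E'
from h import *
from scipy.optimize import least_squares
np.set_printoptions(precision=2,suppress=True)
s=capture("scene");t=capture("top")
S=lambda a,b:np.array([340+a/3.6,150+b/3.6])-.5; T=lambda a,b:np.array([205+(a-396)/3.6,135+b/3.6])-.5
def mk(v):
    r=R.from_euler('ZY',[v[3],-np.pi/6]);P=v[:3];f=lambda *a:P+r.apply(a)
    return dict(st=P,jog=f(v[9],-100,v[4]),A=f(v[5],v[6]+105,-24),B=f(v[5],v[6]-105,-24),h1=f(54,v[7],61),h2=f(54,v[8],61))
o=[("st",s,S(151,150)),("jog",s,S(270,178)),("jog",t,T(537,103)),("A",s,S(75,253)),("A",t,T(712,127)),("B",s,S(320,253)),("B",t,T(517,57)),("h1",s,S(335,77)),("h1",t,T(468,102)),("h2",s,S(80,80)),("h2",t,T(663,172))]
F=lambda v:np.concatenate([proj(p,mk(v)[n])-c for n,p,c in o])
for loss in ("linear","soft_l1"):
  k=least_squares(F,[619,197,150,2.7,-5,-75,-40,-150,60,0],x_scale=[10,10,10,.1,5,10,10,10,10,5],loss=loss)
  print("console",k.x,np.degrees(k.x[3])%360);print(F(k.x).reshape(-1,2).round(1).tolist())
E
python3 -m inch '[[0.03,0,-0.03,0,0],[0.06,-0.01,-0.04,0.05,0],[0.1,-0.03,-0.04,0.1,0],[0.14,-0.05,-0.04,0.1,0],[0.18,-0.08,-0.04,0.1,0],[0.22,-0.1,-0.04,0.1,0],[0.25,-0.12,-0.03,0.1,0],[0.26,-0.121,0.0,0.1,0]]'
```

```text
console [ 613.54  196.46  152.3     2.75   -7.79  -82.93  -40.6  -138.73   60.83
  -22.16] 157.56595557219148
[[0.1, 0.8], [-0.2, 0.0], [-0.1, -0.1], [-0.3, 0.1], [-0.1, -0.2], [0.3, -0.9], [0.6, -0.7], [-0.5, -0.2], [-0.6, -0.2], [1.1, 0.1], [0.9, 1.3]]
console [ 613.11  196.7   151.78    2.75   -7.21  -83.1   -40.74 -138.83   60.73
  -22.18] 157.47023971545903
[[0.0, 0.7], [-0.2, 0.0], [-0.1, -0.1], [-0.3, 0.1], [-0.2, -0.1], [0.3, -0.8], [0.6, -0.7], [-0.5, -0.1], [-0.6, -0.1], [1.2, 0.0], [0.8, 1.5]]
time: 2.87
tool_pos: [396.4, -271.7, 408.8]
tcp_rot: [3.133, -0.006, 0.293]
contact_force: [1.5, -0.3, -0.2]
grip_width: 43.1
finger_force: 0.0
```

The station fit is now consistent: start_top is near (613,197,152) and its yaw is 157.5°. Next I'll push the hasp from the robot's side.

```bash
python3 -m inch '[[0,0,0.016,0,0],[0,0,0.032,0,0],[0.03,0,0.032,0,0],[0.06,0,0.032,0,0],[0.075,0,0.032,0,0],[0.09,0,0.032,0,0],[0.105,0,0.032,0,0],[0.12,0,0.032,0,0]]'
python3 - <<'E'
from h import *
s=capture("scene");b=cv2.resize(s["color"][120:280,160:340],None,fx=3,fy=3);cv2.imwrite("pics/c3.png",b[:,:,::-1])
E
```

```text
time: 3.53
tool_pos: [509.9, -239.8, 372.7]
tcp_rot: [-3.142, 0.001, 0.291]
contact_force: [-2.0, -0.5, 1.5]
grip_width: 0.6
finger_force: 0.8
```

View pics/c3.png

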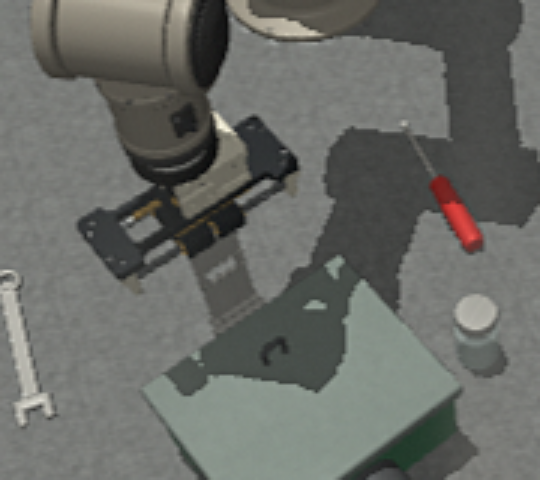

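The leaf rests centred against the closed fingers at about (225,270) in the crop and stands nearly upright, so I'll carry on over the top.

```bash
python3 -m inch '[[0.019,0,-0.002,0,0],[0.034,0,-0.004,0,0],[0.049,0,-0.004,0,0],[0.064,0,-0.003,0,0],[0.079,0,0,0,0],[0.09,0,0.006,0,0],[0.099,0,0.015,0,0],[0.106,0,0.024,0,0]]'
python3 -m inch '[[0.005,0,0.01,0,0],[0.009,0,0.02,0,0],[0.012,0,0.029,0,0],[0.015,0,0.037,0,0],[0.016,0,0.042,0,0],[0.016,0,0.046,0,0],[0.016,0,0.048,0,0],[0.016,0,0.048,0,0]]'
```

```text
time: 4.25
tool_pos: [611.2, -209.6, 347.7]
tcp_rot: [-3.142, 0.0, 0.291]
contact_force: [-1.2, -0.1, -0.2]
grip_width: 0.4
finger_force: 0.4
time: 4.92
tool_pos: [626.0, -204.9, 302.7]
tcp_rot: [3.141, -0.001, 0.291]
contact_force: [-3.3, 2.4, 9.2]
grip_width: 0.2
finger_force: 4.6
```

```bash
python3 -m inch '[[0,0,0.001,0,0],[0,0,0.002,0,0],[0,0,0.002,0,0]]'
python3 -m inch '[[0,0,-0.02,0,0],[0,0,-0.06,0,0],[0,0,-0.1,0,0],[0,0,-0.14,0,0],[-0.04,0.0,-0.16,0,0],[-0.08,0,-0.17,0,0],[-0.12,0,-0.17,0,0],[-0.16,0,-0.17,0,0]]'
python3 - <<'E'
from h import *
s=capture("scene");b=cv2.resize(s["color"][190:290,190:330],None,fx=5,fy=5,interpolation=2);cv2.imwrite("pics/c4.png",b[:,:,::-1])
P0=np.array([634.55,-202.02,0]);r=R.from_euler('z',.291)
for th in (0,.1):
  print([((proj(s,P0+r.apply([-112+125*np.cos(th),w,124.5+125*np.sin(th)]))-[190,190])*5).round() for w in(-25,25)])
o=get_obs();print(o["tool_pos"],o["tcp_rot"],o["time"])
E
```

```text
time: 5.17
tool_pos: [625.8, -204.9, 302.5]
tcp_rot: [3.14, -0.002, 0.291]
contact_force: [-7.3, 4.1, 18.5]
grip_width: 0.4
finger_force: 9.1
time: 5.83
tool_pos: [471.0, -251.0, 469.9]
tcp_rot: [3.139, -0.002, 0.291]
contact_force: [0.3, -0.3, 0.2]
grip_width: 0.2
finger_force: 0.0
[array([325., 334.]), array([397., 283.])]
[array([321., 323.]), array([394., 272.])]
[ 465.54030216 -252.16991152  469.1461074 ] [-3.1415267   0.00472559  0.28880287] 5.8833
```

View pics/c4.png

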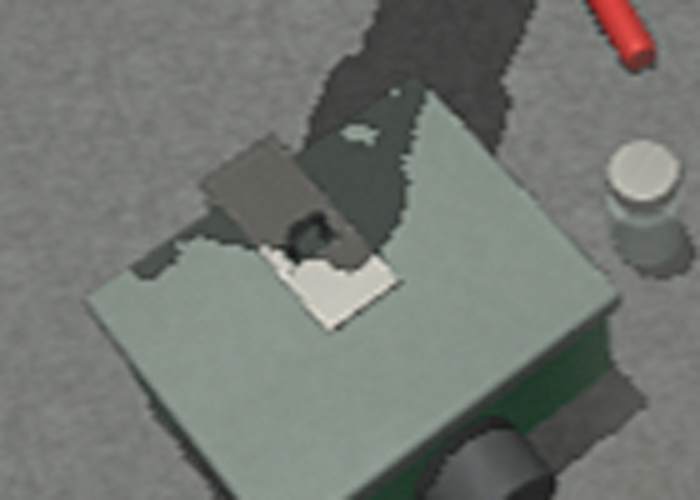

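The hasp lies flat on the lid with the staple through its slot. Its end corners at (330,330) and (400,281) match the prediction for a closed hasp, (325,334) and (397,283). Now to the button, with the tool's x turned down the slope.

```bash
python3 -m inch '[[0.02,-0.025,0,0.08,0],[0.045,-0.055,0,0.18,0],[0.07,-0.085,0,0.28,0],[0.095,-0.115,0,0.38,0],[0.12,-0.145,0,0.48,0],[0.145,-0.175,0,0.58,0],[0.17,-0.205,0,0.684,0],[0.18,-0.22,0,0.684,0]]'
python3 -m inch '[[0,0,0,0,0]]'
python3 - <<'E'
from h import *
o=get_obs();p=o["tool_pos"];w=o["tcp_rot"][2];print(p,o["tcp_rot"],o["time"])
d=np.array([613.3+30*.924,196.6-30*.383])-p[:2];print(d@[np.cos(w),np.sin(w)],d@[np.sin(w),-np.cos(w)],p[2]-178-160,"spin",w+.393)
E
```

```text
time: 6.55
tool_pos: [583.2, 15.2, 468.8]
tcp_rot: [-3.14, -0.001, -0.396]
contact_force: [-0.8, 0.4, -0.4]
grip_width: 0.4
finger_force: 0.0
time: 6.63
tool_pos: [582.9, 15.2, 468.5]
tcp_rot: [-3.14, -0.0, -0.389]
contact_force: [0.2, 0.6, 0.2]
grip_width: 0.4
finger_force: 0.0
[582.88417343  15.15224848 468.53569004] [-3.14014705e+00 -1.64843995e-04 -3.88769400e-01] 6.6333
-10.624963095524466 -179.31124279101255 130.53569003658959 spin 0.004230600477195701
```

```bash
python3 -m inch '[[-0.002,-0.035,0,0,0],[-0.004,-0.07,0,0,0],[-0.006,-0.11,0,0,0],[-0.008,-0.145,0,0,0],[-0.011,-0.179,0,0,0],[-0.011,-0.179,0.04,0,0],[-0.011,-0.179,0.08,0,0],[-0.011,-0.179,0.11,0,0]]'
python3 -m inch '[[0,0,0.01,0,0],[0,0,0.01,0,0]]'
python3 - <<'E'
from h import *
s=capture("scene");b=cv2.resize(s["color"][110:240,330:470],None,fx=4.5,fy=4.5,interpolation=2)
for X,c in (((613.3,196.6,152),(255,0,0)),((613.3+30*.924,196.6-30*.383,170.5),(0,255,0))):
  cv2.circle(b,tuple(int(v) for v in (proj(s,X)-[330,110])*4.5),4,c,1)
cv2.imwrite("pics/c5.png",b[:,:,::-1])
E
```

```text
time: 7.3
tool_pos: [640.2, 180.7, 355.9]
tcp_rot: [3.14, 0.001, -0.392]
contact_force: [-0.1, 0.7, -0.6]
grip_width: 0.1
finger_force: 0.0
time: 7.47
tool_pos: [640.3, 180.0, 345.8]
tcp_rot: [3.138, 0.005, -0.394]
contact_force: [-0.1, -1.2, -0.8]
grip_width: 0.2
finger_force: 0.0
```

View pics/c5.png

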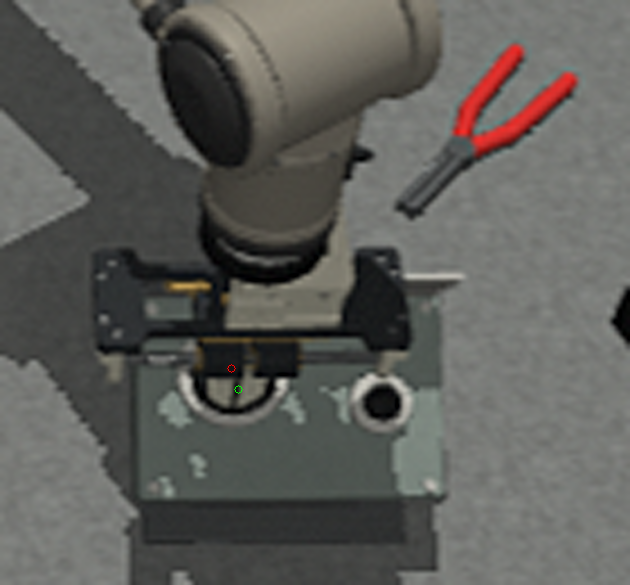

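The picture shows the fingertips at (238,390) over the down-slope half of the start button, clear of both the hood and the jog button at (380,402). I'll go down in small steps and watch the force.

```bash
python3 -m inch '[[-0.001,-0.005,0,0,0],[-0.001,-0.005,0.01,0,0],[-0.001,-0.005,0.02,0,0],[-0.001,-0.005,0.024,0,0],[-0.001,-0.005,0.024,0,0]]'
python3 -m inch '[[0,0,0.002,0,0],[0,0,0.004,0,0],[0,0,0.004,0,0]]'
python3 -m inch '[[0,0,0.002,0,0],[0,0,0.004,0,0],[0,0,0.004,0,0]]'
```

```text
time: 7.93
tool_pos: [641.3, 185.9, 323.3]
tcp_rot: [3.14, 0.002, -0.393]
contact_force: [-0.2, -0.3, 0.5]
grip_width: 0.5
finger_force: 0.0
time: 8.18
tool_pos: [641.7, 185.9, 320.5]
tcp_rot: [3.141, 0.0, -0.393]
contact_force: [0.2, -0.9, 0.0]
grip_width: 0.7
finger_force: 0.0
time: 8.43
tool_pos: [641.6, 186.0, 316.5]
tcp_rot: [-3.142, 0.0, -0.393]
contact_force: [0.8, 0.1, 0.9]
grip_width: 0.3
finger_force: 0.6
```

```bash
python3 -m inch '[[0,0,0.002,0,0],[0,0,0.004,0,0],[0,0,0.004,0,0]]'
python3 -m inch '[[0,0,0.001,0,0],[0,0,0.002,0,0],[0,0,0.002,0,0]]'
python3 -m inch '[[0,0,0.001,0,0],[0,0,0.002,0,0],[0,0,0.002,0,0]]'
```

```text
time: 8.68
tool_pos: [641.7, 186.0, 312.8]
tcp_rot: [-3.141, -0.0, -0.393]
contact_force: [0.5, 0.0, 3.5]
grip_width: 0.7
finger_force: 1.6
time: 8.93
tool_pos: [641.7, 186.0, 310.9]
tcp_rot: [-3.141, -0.0, -0.393]
contact_force: [-0.9, 1.0, 5.6]
grip_width: 0.3
finger_force: 2.0
time: 9.18
tool_pos: [641.7, 186.0, 309.0]
tcp_rot: [-3.141, -0.0, -0.393]
contact_force: [-0.1, 0.1, 4.8]
grip_width: 0.1
finger_force: 2.4
```

```bash
python3 -m inch '[[0,0,0.001,0,0],[0,0,0.002,0,0],[0,0,0.002,0,0]]'
python3 -m inch '[[0,0,0.001,0,0],[0,0,0.001,0,0],[0,0,0.001,0,0]]'
python3 -m inch '[[0,0,0.001,0,0],[0,0,0.001,0,0],[0,0,0.001,0,0]]'
```

```text
time: 9.43
tool_pos: [641.7, 186.0, 307.2]
tcp_rot: [-3.141, -0.001, -0.393]
contact_force: [0.2, -0.1, 6.7]
grip_width: 1.2
finger_force: 2.7
time: 9.68
tool_pos: [642.6, 185.4, 306.1]
tcp_rot: [-3.141, -0.004, -0.393]
contact_force: [4.9, -1.5, 1.1]
grip_width: 0.4
finger_force: 2.8
time: 9.93
tool_pos: [642.4, 185.5, 304.9]
tcp_rot: [-3.141, -0.003, -0.394]
contact_force: [5.3, -2.0, 1.9]
grip_width: 0.2
finger_force: 2.9
```

The force swung down-slope. The button retreats up-slope as it sinks, so the tips have slid off its lower rim. I'll back off and press again 4 mm further up-slope.

```bash
python3 -m inch '[[0,0,-0.01,0,0],[0,0,-0.022,0,0],[-0.004,0,-0.022,0,0],[-0.004,0,-0.022,0,0],[-0.004,0,-0.014,0,0],[-0.004,0,-0.01,0,0],[-0.004,0,-0.01,0,0]]'
python3 -m inch '[[0,0,0.002,0,0],[0,0,0.004,0,0],[0,0,0.006,0,0],[0,0,0.006,0,0]]'
python3 -m inch '[[0,0,0.001,0,0],[0,0,0.002,0,0],[0,0,0.002,0,0]]'
python3 -m inch '[[0,0,0.001,0,0],[0,0,0.001,0,0],[0,0,0.001,0,0]]'
```

```text
time: 10.52
tool_pos: [637.5, 187.7, 313.0]
tcp_rot: [3.14, 0.002, -0.393]
contact_force: [-0.6, 0.1, 4.0]
grip_width: 0.5
finger_force: 2.1
time: 10.85
tool_pos: [638.0, 187.6, 308.9]
tcp_rot: [-3.141, -0.0, -0.393]
contact_force: [-0.5, -0.8, 6.7]
grip_width: 0.3
finger_force: 2.9
time: 11.1
tool_pos: [638.1, 187.5, 308.3]
tcp_rot: [-3.141, -0.002, -0.393]
contact_force: [-3.1, 0.3, 10.6]
grip_width: 0.5
finger_force: 4.3
time: 11.35
tool_pos: [638.2, 187.5, 307.9]
tcp_rot: [-3.14, -0.003, -0.393]
contact_force: [-2.0, -0.7, 13.7]
grip_width: 0.5
finger_force: 5.4
```

The travel has stopped and the force is climbing, so the button is at its stop. I'll press slightly more, hold, release and retreat.

```bash
python3 -m inch '[[0,0,0.001,0,0],[0,0,0.001,0,0],[0,0,0.001,0,0],[0,0,0.001,0,0],[0,0,0.001,0,0],[0,0,0.001,0,0],[0,0,0.001,0,0],[0,0,0.001,0,0]]'
python3 - <<'E'
from h import *
s=capture("scene");b=cv2.resize(s["color"][150:240,340:450],None,fx=5.5,fy=5.5,interpolation=2);cv2.imwrite("pics/c6.png",b[:,:,::-1])
E
```

```text
time: 12.02
tool_pos: [638.2, 187.5, 307.6]
tcp_rot: [-3.14, -0.004, -0.393]
contact_force: [-2.6, -0.6, 16.8]
grip_width: 0.4
finger_force: 6.5
```

View pics/c6.png

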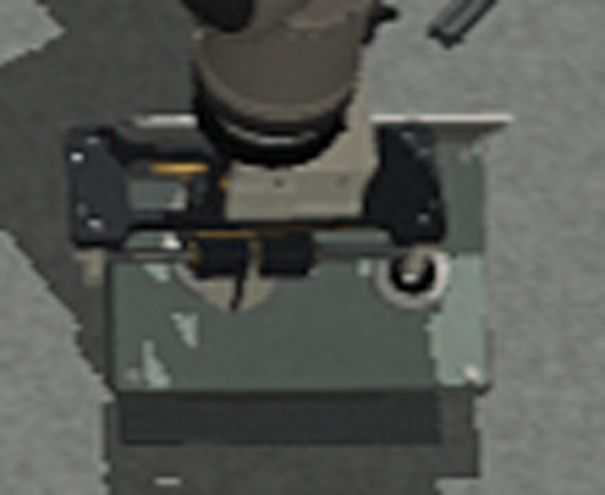

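The jog button at (410,270) is untouched, and the tips hold the start button at its stop. The total travel matches 8 mm. Now I'll release.

```bash
python3 -m inch '[[0,0,0,0,0],[0.001,0,-0.005,0,0],[0.002,0,-0.012,0,0],[0.004,0,-0.03,0,0],[0.004,0,-0.06,0,0],[0.004,0,-0.1,0,0],[0.004,0,-0.14,0,0],[0.004,0,-0.16,0,0]]'
python3 -m inch '[[0,0.04,0,0,0],[0,0.08,0,0,0],[0,0.12,0,0,0],[-0.03,0.15,0,0,0],[-0.06,0.18,0,0,0],[-0.1,0.2,0,0,0],[-0.1,0.2,0,0,0],[-0.1,0.2,0,0,0]]'
python3 - <<'E'
from h import *
s=capture("scene");save(s,"s2")
E
```

```text
time: 12.73
tool_pos: [641.4, 185.9, 469.6]
tcp_rot: [-3.139, -0.004, -0.393]
contact_force: [0.3, 0.1, 1.1]
grip_width: 0.3
finger_force: 0.0
time: 13.4
tool_pos: [470.5, 39.4, 464.8]
tcp_rot: [3.141, 0.001, -0.394]
contact_force: [0.8, 0.1, 0.6]
grip_width: 0.3
finger_force: 0.0
```

View pics/s2.png

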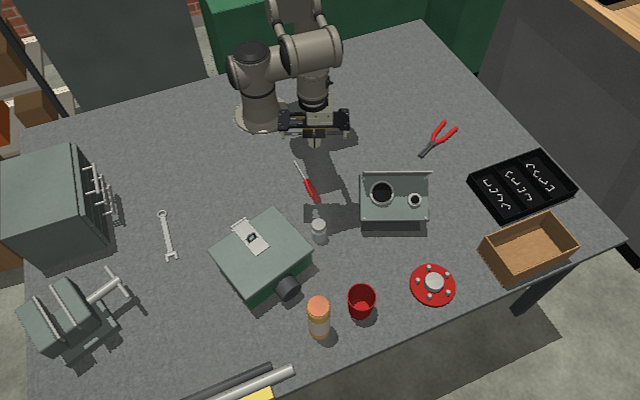

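The hasp is closed at (250,235), the start button is back out at (382,193), the bystanders haven't moved and the arm is clear of everything. Handing in.

```bash
python3 -c "from plant import *; print(close_job())"
```

```text
the job is handed in; nothing more can be done
None
```

The hasp is folded flat over the staple, and the start button was then pressed to its stop, held about 1 s and released; an earlier press slid off the button's lower rim near full travel, so it was pressed twice; the jog button and the loose items were left alone, and I handed the job in at about 13.5 s (no verdict was returned).

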